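# Pack the evaporator's amber sample vials into the colour-coded caddy

## Task

Pack the four amber glass vials into the white caddy, each standing upright on the floor of the nest whose colour matches its cap. Keep them upright and set them down rather than letting them drop. The two pale clear-glass vials with the same caps do not belong: leave them standing where they are.

Things in the scene. Friction and masses are not known exactly. Their poses are not given: they have to be found in the camera images.
- amber_blue_mid (a point): glass vial with dark AMBER (brown) body and blue screw cap, loose, 50 to 100 g, to be packed. Upright round body 38 mm across up to 46 mm, sloping shoulder to 55 mm, cap 24 mm across from 55 mm to the top at 70 mm. This point is the vial's centre, half-way up (35 mm above its underside); z axis = the vial's axis, upward; round, so yaw is of no meaning. It breaks if let fall more than about 2 cm
- amber_red_mid (a point): glass vial with dark AMBER (brown) body and red screw cap, loose, 50 to 100 g, to be packed. Upright round body 38 mm across up to 46 mm, sloping shoulder to 55 mm, cap 24 mm across from 55 mm to the top at 70 mm. This point is the vial's centre, half-way up (35 mm above its underside); z axis = the vial's axis, upward; round, so yaw is of no meaning. It breaks if let fall more than about 2 cm
- amber_yellow_mid (a point): glass vial with dark AMBER (brown) body and yellow screw cap, loose, 50 to 100 g, to be packed. Upright round body 38 mm across up to 46 mm, sloping shoulder to 55 mm, cap 24 mm across from 55 mm to the top at 70 mm. This point is the vial's centre, half-way up (35 mm above its underside); z axis = the vial's axis, upward; round, so yaw is of no meaning. It breaks if let fall more than about 2 cm
- amber_green_mid (a point): glass vial with dark AMBER (brown) body and green screw cap, loose, 50 to 100 g, to be packed. Upright round body 38 mm across up to 46 mm, sloping shoulder to 55 mm, cap 24 mm across from 55 mm to the top at 70 mm. This point is the vial's centre, half-way up (35 mm above its underside); z axis = the vial's axis, upward; round, so yaw is of no meaning. It breaks if let fall more than about 2 cm
- clear_blue_mid (a point): look-alike vial with pale CLEAR (whitish) body and blue cap, loose, same size and shape as the amber ones; stays where it stands. This point is its centre, 35 mm above its underside, z axis upward
- clear_red_mid (a point): look-alike vial with pale CLEAR (whitish) body and red cap, loose, same size and shape as the amber ones; stays where it stands. This point is its centre, 35 mm above its underside, z axis upward
- nest_blue_floor (a point): blue square plastic nest, one of four (2 by 2, centres 85 mm apart) fixed in a low white caddy, 182 mm square, that is fixed to the bench; which colour is in which corner varies. 70 mm square outside, 64 mm inside, walls 3 mm thick. This point is the centre of the nest's inner floor, 7 mm above the bench; the walls rise 15 mm above it; x and y axes lie along the walls, z up. Only flat clutter under 15 mm tall lies within 10 cm of the vials and the caddy
- nest_red_floor (a point): red square plastic nest, one of four (2 by 2, centres 85 mm apart) fixed in a low white caddy, 182 mm square, that is fixed to the bench; which colour is in which corner varies. 70 mm square outside, 64 mm inside, walls 3 mm thick. This point is the centre of the nest's inner floor, 7 mm above the bench; the walls rise 15 mm above it; x and y axes lie along the walls, z up. Only flat clutter under 15 mm tall lies within 10 cm of the vials and the caddy
- nest_yellow_floor (a point): yellow square plastic nest, one of four (2 by 2, centres 85 mm apart) fixed in a low white caddy, 182 mm square, that is fixed to the bench; which colour is in which corner varies. 70 mm square outside, 64 mm inside, walls 3 mm thick. This point is the centre of the nest's inner floor, 7 mm above the bench; the walls rise 15 mm above it; x and y axes lie along the walls, z up. Only flat clutter under 15 mm tall lies within 10 cm of the vials and the caddy
- nest_green_floor (a point): green square plastic nest, one of four (2 by 2, centres 85 mm apart) fixed in a low white caddy, 182 mm square, that is fixed to the bench; which colour is in which corner varies. 70 mm square outside, 64 mm inside, walls 3 mm thick. This point is the centre of the nest's inner floor, 7 mm above the bench; the walls rise 15 mm above it; x and y axes lie along the walls, z up. Only flat clutter under 15 mm tall lies within 10 cm of the vials and the caddy
Not all that is in view belongs to the job. There is more than one size of the part that bears nest_green_floor; the job needs the largest.

How it is judged:
By the outcome, as a careful person would: the job done as asked, in the order asked, and still so for the second after the job is handed in, with the robot touching nothing.
It also fails if it takes over 112 s, if anything falls off the work surface, if the arm or the gripper's body presses on something with over 40 N, if the wrist force passes 120 N, or if a joint passes its speed limit or range.

## Robot

A 6-joint arm with a two-finger parallel gripper is mounted at the origin on the work surface. World frame = base frame: x ahead of the robot, y to its left, z up, the work surface at z = 0. Lengths are in m, angles in rad, forces in N, time in s.
With the tool pointing down it reaches from about 0.275 to 1 m from the base axis. Payload 8.4 kg.
Tool frame: the origin (TCP) lies on the centre line of the jaws, within the pads' length; the fingertips stand 17 mm ahead of it and the grasp point (between the pads) lies 2 mm behind it (bot.tcp_to_tips is the z of the fingertips in the tool frame, in m); z points along the fingers, y is the line along which they close (so a half turn about z gives the same grasp; the last joint's range is limited). The gripper opens to 85 mm and grips with 20 to 120 N. Pads are 22 mm wide; open, the fingers measure 114 mm over their backs; the gripper's body (76 mm by 85 mm) begins 54 mm behind the grasp point. The pads swing forward as they close: fully open they stand 13 mm farther back than shut.
Start: joints at [-1.222, 0.353, 1.633, -0, 1.155, -0.002], TCP at [0.215, -0.587, 0.248] pointing down, gripper open.
Joint ranges: [-2.63, 2.63], [-0.92, 2.1], [0.06, 2.66], [-1.3, 4.44], [0, 2.69], [-3.02, 3.02]. Speed limits (rad/s): [2.22, 2.22, 2.79, 3.14, 3.14, 3.14].

## Interface

Orientations are given as a unit quaternion [x, y, z, w].
In Python, from workcell import bot, hand, kinematics, get_obs, vision, hand_in gives the robot as it stands. The module is installed in compiled form; this text tells all that it offers. Calls block until the motion is done:
- bot.reach(position, orientation): joint-space move of the TCP to a pose.
- bot.servo_line(position, ori=None, velocity=0.15): straight line of the TCP; ori=None keeps the orientation; velocity is the mean speed in m/s.
- bot.goto_joints(angles): joint-space move.
- hand.move_gripper(opening, strength=None): finger opening in m; strength is the grip in N (None keeps the last); returns when the fingers have stopped.
- bot.dwell(seconds).
- kinematics.solve_ik(position, orientation): joint angles nearest the present ones, or None.
- get_obs(): the state.
- vision.read_camera(name): name is "scene" or "top" or "wrist"; returns a dict with "frame" (400x640x3 uint8, red, green, blue), "intrinsics" (3x3 intrinsics, pixels), "view" (4x4, takes a point from world to camera coordinates). Camera axes: x right, y down, z forward; pixel columns grow to the right and rows downward; lengths in m; the calibration is good to about 2 mm. A picture is of the moment at which its call begins. There is no depth.
A pose or a line that the arm cannot do raises bot.IKError and nothing moves.
- hand_in(): hands the job in; it is judged then, once.
The state is a dict: "time_s": time; "joint_pos": joint angles; "joint_vel": joint speeds; "joint_efforts": joint torques, N m; "position": TCP position; "orientation": TCP orientation; "wrist_force": force on the tool from outside, world axes, zero at the start; "ft_torque": the same for the moment, N m; "gripper_width": finger opening in m; "grip_force": force on a finger pad.
Only numpy, scipy, OpenCV 4.12 (cv2) and the standard library are available. Lean on these libraries where they do the work, as an engineer would, in place of code of your own. Each camera call takes 0.05 s, during which the arm holds its last target. There are 200 camera calls.

## Working session

There is one attempt and no reset: what is moved stays moved. The work goes in short steps, each a Python script; the robot and the scene stay as the last script left them, time stands still between calls to the robot, and variables do not carry over. Pictures are saved under pics/ and viewed, at most 14 in all, crops included, and the job is handed in when it is done.

```bash
mkdir -p pics
python3 - <<'E'
from workcell import *
import cv2,numpy as np
for n in ("top","scene"):
    c=vision.read_camera(n); cv2.imwrite(f"pics/{n}0.png",c["frame"][:,:,::-1])
    np.savez(f"{n}0.npz",f=c["frame"],K=c["intrinsics"],V=c["view"]); print(n,c["intrinsics"].tolist(),np.round(c["view"],3).tolist())
o=get_obs();print(o["time_s"],o["orientation"],bot.tcp_to_tips)
E
```

```text
top [[443.7403716090111, 0.0, 318.88149072381907], [0.0, 443.7403716090111, 205.98004040936408], [0.0, 0.0, 1.0]] [[0.012, -1.0, 0.012, 0.019], [-0.997, -0.013, -0.076, 0.473], [0.076, -0.011, -0.997, 1.19], [0.0, 0.0, 0.0, 1.0]]
scene [[460.7154814478549, 0.0, 328.0975032726275], [0.0, 460.7154814478549, 197.41969136264], [0.0, 0.0, 1.0]] [[-0.548, 0.836, -0.008, 0.213], [0.592, 0.382, -0.71, -0.245], [-0.591, -0.394, -0.705, 1.355], [0.0, 0.0, 0.0, 1.0]]
0.1 [ 9.84660116e-01  1.74482332e-01 -1.07632762e-04 -6.00171823e-04] 0.017
```

View pics/top0.png

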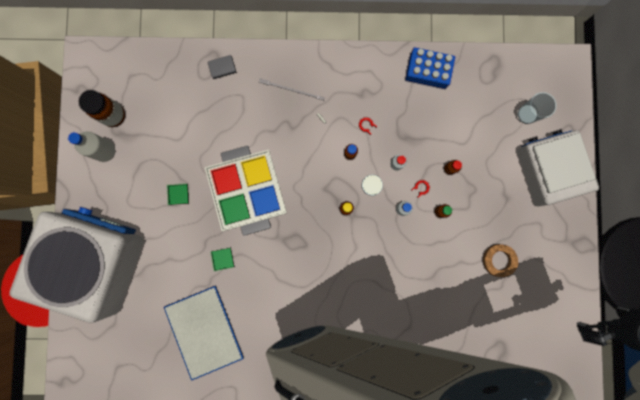

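View pics/scene0.png

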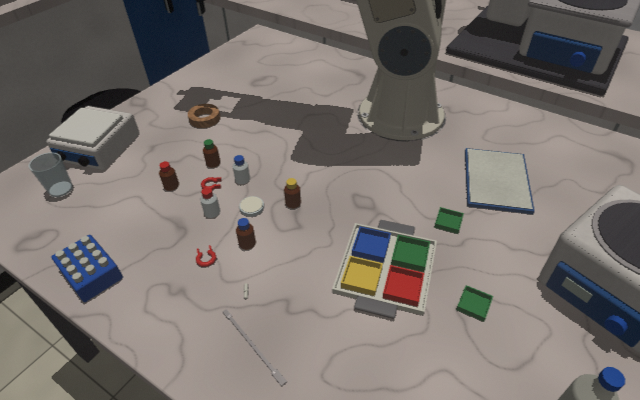

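The top view shows the amber vials at blue (351,151), red (453,167), yellow (347,208) and green (444,211). The clear vials are at red (398,162) and blue (404,208). 

There are three green squares: (234,209) inside the white caddy, and loose ones at (178,194) and (222,259). The one in the caddy is the largest and sits in the 2x2 block, so it fits the description. I'll confirm with an enlarged crop and measure.

```bash
cat > h.py <<'E'
import numpy as np,cv2
def ray(K,V,uv,z):
    R,t=V[:3,:3],V[:3,3]; c=-R.T@t; d=R.T@np.linalg.solve(K,[uv[0],uv[1],1.]); return c+d*(z-c[2])/d[2]
HUE={"red":[(0,6),(174,180)],"yellow":[(20,32)],"green":[(45,85)],"blue":[(100,125)]}
def blobs(f,col,box,amin,s=120,v=50):
    x0,y0,x1,y1=box; h=cv2.cvtColor(f,cv2.COLOR_RGB2HSV)
    m=sum(cv2.inRange(h,(a,s,v),(b,255,255)) for a,b in HUE[col])[y0:y1,x0:x1].astype(np.uint8)
    n,l,st,ce=cv2.connectedComponentsWithStats(m)
    return [(ce[i]+[x0,y0],int(st[i,4]),l==i) for i in range(1,n) if st[i,4]>=amin]
E
python3 - <<'E'
from h import *
d={n:np.load(n+"0.npz") for n in("top","scene")}
T=d["top"];S=d["scene"]
for c in HUE:
    for uv,a,_ in blobs(T["f"],c,(150,130,300,280),100): print("nest top",c,uv.round(1),a,ray(T["K"],T["V"],uv,.012).round(4))
    for uv,a,_ in blobs(S["f"],c,(330,200,500,330),100): print("nest scn",c,uv.round(1),a,ray(S["K"],S["V"],uv,.012).round(4))
    for uv,a,_ in blobs(T["f"],c,(330,135,480,225),15,110,40): print("cap top",c,uv.round(1),a,ray(T["K"],T["V"],uv,.068).round(4))
    for uv,a,_ in blobs(S["f"],c,(150,130,310,250),15,110,40): print("cap scn",c,uv.round(1),a,ray(S["K"],S["V"],uv,.064).round(4))
a=cv2.resize(T["f"][130:280,150:300],(500,500),interpolation=cv2.INTER_CUBIC)
b=cv2.resize(S["f"][130:260,150:310],(300,244));
a=cv2.resize(a,(400,400));b=cv2.resize(S["f"][135:255,150:310],(400,300));b=cv2.copyMakeBorder(b,0,100,0,0,0)
cv2.imwrite("pics/crop0.png",np.hstack([a,b])[:,:,::-1])
E
```

```text
nest top red [225.8 179. ] 640 [0.5444 0.281  0.012 ]
nest scn red [403.1 285.1] 1209 [0.5428 0.2794 0.012 ]
cap top red [401.  159.5] 60 [ 0.5946 -0.1893  0.068 ]
cap top red [456.6 164.7] 79 [ 0.5827 -0.3361  0.068 ]
cap top red [422.1 186.9] 116 [ 0.5226 -0.2446  0.068 ]
cap scn red [164.6 166.5] 92 [ 0.5836 -0.3374  0.064 ]
cap scn red [209.  186.5] 234 [ 0.5773 -0.1995  0.064 ]
nest top yellow [255.8 170.5] 640 [0.5688 0.1993 0.012 ]
nest scn yellow [361.3 275.1] 1155 [0.5671 0.1975 0.012 ]
cap top yellow [347. 207.] 89 [ 0.4674 -0.0478  0.068 ]
cap scn yellow [291.1 183.2] 92 [ 0.4675 -0.049   0.064 ]
nest top green [177.7 194. ] 339 [0.5013 0.4106 0.012 ]
nest top green [234.1 208.8] 567 [0.4627 0.256  0.012 ]
nest top green [222.1 258.9] 339 [0.3268 0.2849 0.012 ]
nest scn green [448.5 220. ] 256 [0.3301 0.2862 0.012 ]
nest scn green [410.2 253.1] 590 [0.4624 0.2555 0.012 ]
nest scn green [474.5 302.8] 367 [0.5047 0.4126 0.012 ]
cap top green [446.6 210. ] 61 [ 0.4628 -0.3086  0.068 ]
cap scn green [207.8 141.9] 33 [ 0.4584 -0.317   0.064 ]
nest top blue [264.1 200.3] 584 [0.4871 0.1748 0.012 ]
nest scn blue [371.2 242.8] 797 [0.4824 0.1727 0.012 ]
cap top blue [351.5 148.8] 63 [ 0.6213 -0.0587  0.068 ]
cap top blue [406.5 207. ] 56 [ 0.4693 -0.2034  0.068 ]
cap scn blue [238.5 159.4] 69 [ 0.4683 -0.2062  0.064 ]
cap scn blue [242.7 222.8] 84 [ 0.6207 -0.0617  0.064 ]
```

View pics/crop0.png

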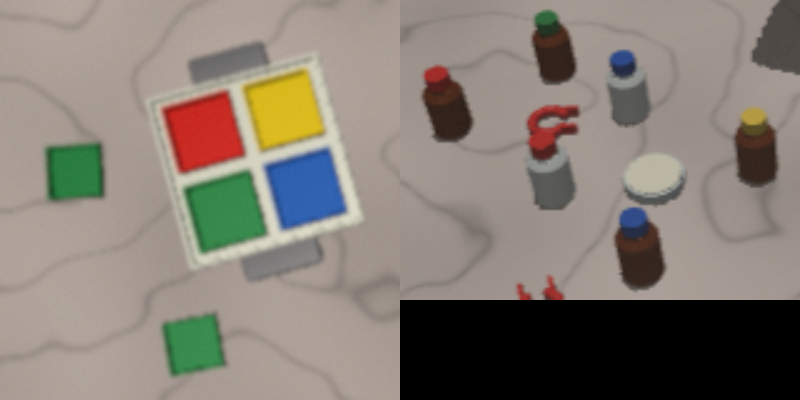

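The crop confirms it. The caddy green nest is the larger one, and the nest spacings come out at 85 mm as specified. The amber and clear bodies are clear to tell apart. I'll hover over the green vial, which is the least certain position, and look with the wrist camera.

```bash
cat >> h.py <<'E'
from workcell import *
V0={"green":(.4606,-.3128),"red":(.583,-.3368),"yellow":(.4675,-.0484),"blue":(.621,-.060)}
N={"red":(.5436,.2802),"yellow":(.568,.1984),"green":(.4625,.2558),"blue":(.4848,.1738)}
def q(deg): a=np.radians(deg)/2; return [np.cos(a),np.sin(a),0,0]
E
python3 - <<'E'
from h import *
x,y=V0["green"]; hand.move_gripper(.085,40)
bot.reach([x,y,.19],q(90)); c=vision.read_camera("wrist"); f=c["frame"]
cv2.imwrite("pics/w1.png",f[:,:,::-1])
for uv,a,_ in blobs(f,"green",(0,0,640,400),150,100,40): print(uv,a,ray(c["intrinsics"],c["view"],uv,.068))
o=get_obs();print(o["time_s"],o["position"],o["joint_pos"])
E
```

```text
1.7583 [ 0.46033167 -0.31387949  0.19028324] [-6.00982146e-01  3.12307121e-01  1.83538622e+00 -3.14801035e-04
  9.93253049e-01 -5.98791730e-01]
```

View pics/w1.png

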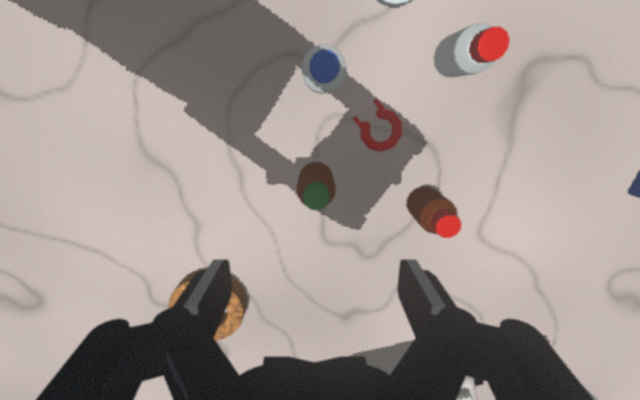

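The wrist view shows the green amber vial at (316,190) with its cap at (317,196), in the arm's shadow. The clear blue vial is at (325,68), amber red at (445,222) and clear red at (488,44). I'll lower the brightness threshold, refine the position and make the first pick and place.

```bash
cat >> h.py <<'E'
def fine(col):
    x,y=V0[col]; c=vision.read_camera("wrist")
    P=[ray(c["intrinsics"],c["view"],uv,.068)[:2] for uv,a,_ in blobs(c["frame"],col,(0,0,640,400),150,90,22)]
    P=[p for p in P if np.hypot(p[0]-x,p[1]-y)<.02]; print(col,"V0",V0[col],"wrist",P); return P
def pick(col,p):
    x,y=p; bot.servo_line([x,y,.19],velocity=.2); bot.servo_line([x,y,.036],velocity=.12)
    hand.move_gripper(.0,30); o=get_obs(); print("grip",o["gripper_width"],o["grip_force"],o["wrist_force"].round(1) if hasattr(o["wrist_force"],"round") else o["wrist_force"])
    return .03<o["gripper_width"]<.044
def place(col):
    bot.servo_line([*get_obs()["position"][:2],.17],velocity=.15)
    x,y=N[col]; bot.servo_line([x,y,.17],q(106.6),velocity=.25); print("held",get_obs()["gripper_width"])
    bot.servo_line([x,y,.055],velocity=.12); f0=get_obs()["wrist_force"][2]
    for z in np.arange(.052,.0385,-.001):
        bot.servo_line([x,y,z],velocity=.02); df=get_obs()["wrist_force"][2]-f0
        if df>2: break
    print("touch z",z,"df",df); hand.move_gripper(.062); bot.servo_line([x,y,.17],velocity=.15)
    o=get_obs(); print("t",o["time_s"],"pos",o["position"])
E
python3 - <<'E'
from h import *
P=fine("green")
p=P[0] if len(P)==1 else V0["green"]
if pick("green",p): place("green")
c=vision.read_camera("wrist"); cv2.imwrite("pics/w2.png",c["frame"][:,:,::-1])
E
```

```text
green V0 (0.4606, -0.3128) wrist []
grip 0.037197146459882424 29.790708739310503 [-0.7  0.5  5.3]
held 0.03701154753106502
touch z 0.04299999999999999 df 5.710001501314284
t 12.4833 pos [0.46196355 0.25548022 0.16923396]
```

View pics/w2.png

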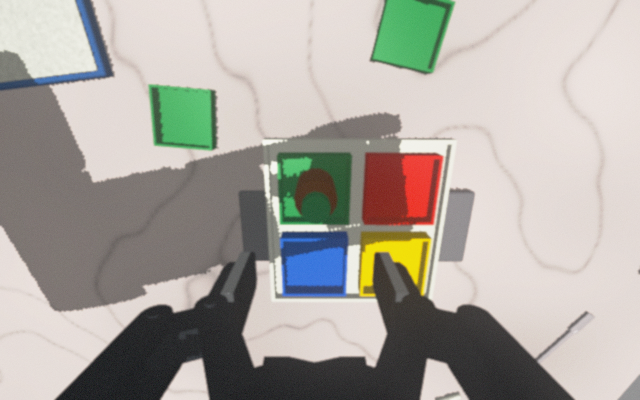

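The green vial stands upright in the middle of the green nest, cap at (315,207), and it touched down at the expected 43 mm. Next is yellow, then blue, then red, stopping if any grip fails.

Run:
```python
from h import *
for col in ("yellow","blue","red"):
    x,y=V0[col]; hand.move_gripper(.085,30); bot.reach([x,y,.19],q(90))
    P=fine(col); p=P[0] if len(P)==1 else V0[col]
    if not pick(col,p): print("STOP",col); break
    place(col)
bot.reach([.35,-.45,.3],q(60)) if col=="red" else None
for n in ("top","scene"):
    c=vision.read_camera(n); f=c["frame"]
    f=f[130:280,180:480] if n=="top" else f[130:330,140:450]
    cv2.imwrite(f"pics/{n}_end.png",cv2.resize(f,None,fx=2.5,fy=2.5)[:,:,::-1])
print(get_obs()["time_s"])
```

```text
yellow V0 (0.4675, -0.0484) wrist [array([ 0.46802177, -0.04673618])]
grip 0.0371708368256683 29.492820491432212 [-0.6  0.1  6. ]
held 0.036988368654738375
touch z 0.04299999999999999 df 4.4943389825740026
t 23.5667 pos [0.5673771  0.19818055 0.16909802]
blue V0 (0.621, -0.06) wrist [array([ 0.62266638, -0.05757593])]
grip 0.03691344819489442 30.2927052823361 [-1.2 -0.6  5.2]
held 0.03683300477914877
touch z 0.04299999999999999 df 6.282504841603284
t 34.4917 pos [0.48424216 0.17359024 0.16926047]
red V0 (0.583, -0.3368) wrist [array([ 0.58354682, -0.3355778 ])]
grip 0.03708006919605885 30.07839390076697 [-1.3  1.1  6.2]
held 0.037125494230950955
touch z 0.04299999999999999 df 4.810001823591607
t 47.6583 pos [0.54303878 0.27992877 0.16915145]
50.4667
```

View pics/top_end.png

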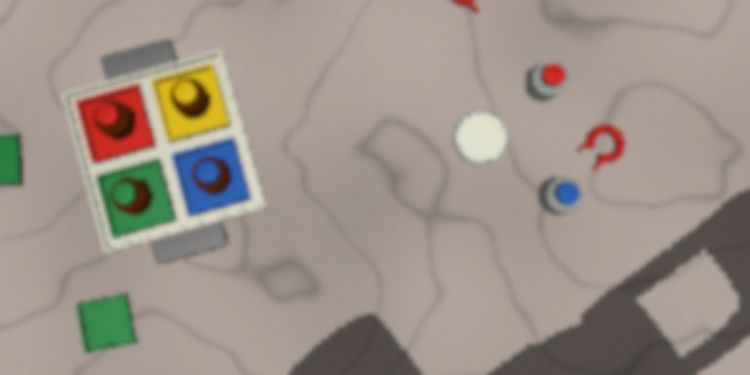

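View pics/scene_end.png

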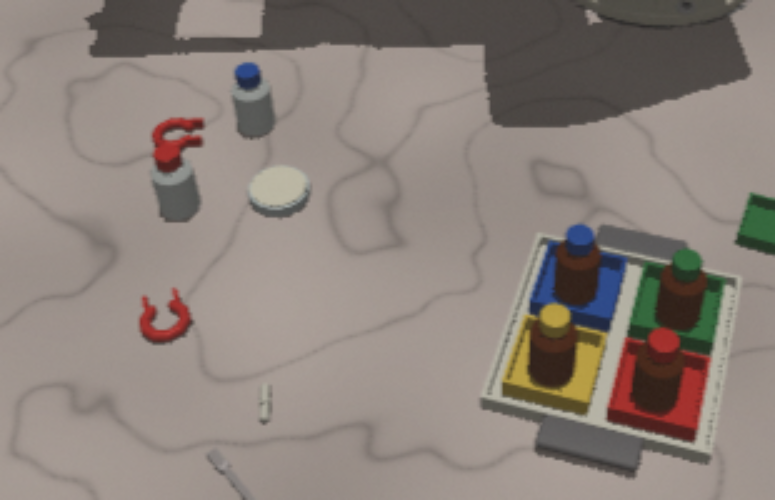

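Both views show all four amber vials upright in the nests of their own colour: red (110,115), yellow (190,98), green (130,195) and blue (210,173) in the top crop. Both clear vials still stand in place at (546,78) and (562,194).

```bash
python3 -c "
from workcell import *
print(hand_in())"
```

```text
the job is handed in; nothing more can be done
None
```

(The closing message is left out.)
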